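Bleed the spray gun and take off its inlet cap

TASK

The adhesive spray gun lies clamped on its side for cleaning. First bleed the air left in it: squeeze the trigger fully towards the handle, hold it about half a second and let it spring right back. Then unscrew the red blanking cap from the inlet on top (its thread may be left- or right-handed and nothing shows which: try one way and, if it will not come, the other), lift it off and finish with it held still in the gripper, about 10 cm straight above its seat, leaving the cup, the glue tin and the brush where they are.

Things in the scene. Friction and masses are not known exactly. Their poses are not given: they have to be found in the camera images.
- gun: Aluminium spray gun fixed on its side in a grey bench cradle. Origin on the bench under the barrel. Axes: +y along the barrel to the nozzle, -x along the handle to its end, z up. Barrel axis at height 75 mm, 33 mm thick, y -104 to +107 mm. Near the cap all fixed parts but its boss lie below 96 mm. Between x -40 and -105 mm only the base plate (top at 12 mm) is under handle and trigger
- handle_back (a point): Point on the back face of the handle (the face away from the trigger), opposite trigger_face: gun frame x -58, y -42, height 75 mm. The handle is a straight bar 26 x 26 mm along the gun's x at y -42 to -16 mm, heights 62 to 88 mm, held by a clamp strap at x -113 to -131 mm (knob top at 101 mm). Fixed
- trigger (a joint): Sprung steel trigger beside the handle on its nozzle side, turning on an upright hinge at gun frame x 0, y -6 mm. 0 = at rest; grows to 0.24 rad when squeezed fully towards the handle, where the blade is parallel to the handle on its stop, 7 mm short of it. At 58 mm from the hinge the spring takes 3 N at the start, 8 N at the stop, and returns it to 0 when let go
- trigger_face (a point): Point on the front face (towards the nozzle) of the trigger blade, 58 mm from its hinge, height 75 mm; moves with the trigger. The blade is 6 mm thick, 18 mm high (heights 66 to 84 mm) and ends 84 mm from the hinge. Here blade and handle together are 53 mm wide at rest and 39 mm squeezed fully; the face is then at gun frame y -3 mm
- cap_center (a point): Centre of the loose red knurled cap, 34 mm across, 24 mm high, 35 to 70 g, white bar on its flat top; z along its axis, up. Seated, this is at height 114 mm. Turned the right way (clockwise or not, it changes between starts) it is free after 0.75 to 0.95 rad, meets a stop at 1.2 to 1.4 rad, and in between lifts straight off; it does not rise by itself. The other way it stops within 0.25 rad
- inlet_seat (a point): Centre of the round boss face (31 mm across) on which the cap's rim sits: gun frame x 0, y +55, height 102 mm. The neck with its coarse three-start thread stands 18 mm above it inside the cap, which is clear of it once 18 mm up. Until it is unscrewed the cap has about 1 to 3 mm of play upwards and cannot be pulled off. Fixed to the gun
- cup_center (a point): Centre of the spare aluminium gun cup with black lid, 68 mm across, 91 mm high, standing on the bench; not to be moved
- tin_center (a point): Centre of the green glue tin, 82 mm across, 89 mm high, standing on the bench; not to be moved
- brush_grip (a point): Handle of the cleaning brush lying on the bench; not to be moved
There are look-alikes about, which are no part of the job. Of the things like the part that bears cap_center, leave any that is yellow; of the rest the smaller one is meant.

How it is judged:
By the outcome, as a careful person would: the job done as asked, in the order asked, and still so for the second after the job is handed in, while the arm keeps its last pose, push and grip.
It also fails if it takes over 58 s, if anything falls off the work surface, if the arm or the gripper's body presses on something with over 40 N, if the wrist force passes 120 N, or if a joint passes its speed limit or range.

ROBOT

A 7-joint arm with a two-finger parallel gripper is mounted at the origin on the work surface. World frame = base frame: x ahead of the robot, y to its left, z up, the work surface at z = 0. Lengths are in mm, angles in rad, forces in N, time in s.
With the tool pointing down it reaches from about 425 to 875 mm from the base axis. Payload 9.9 kg.
Tool frame: the origin (TCP) lies at the very end of the fingers, on their centre line; the grasp point (between the pads) lies 19 mm behind it; z points along the fingers, y is the line along which they close (so a half turn about z gives the same grasp; the last joint's range is limited). The gripper opens to 85 mm and grips with 20 to 120 N. Pads are 22 mm wide; open, the fingers measure 114 mm over their backs; the gripper's body (76 mm by 85 mm) begins 54 mm behind the grasp point. The pads swing forward as they close: fully open they stand 13 mm farther back than shut.
Start: joints at [-1.382, 0.576, 0.025, 1.437, -0.015, 1.129, -0.057], TCP at [181.857, 650.044, 231.289] pointing down, gripper open.
Joint ranges: [-2.76, 2.76], [-0.34, 2.15], [-1.52, 1.57], [0.19, 2.46], [-1.09, 4.23], [0.17, 1.99], [-2.82, 2.82]. Speed limits (rad/s): [2.22, 2.22, 3.01, 3.01, 3.14, 3.14, 3.14].

INTERFACE

Orientations are given as a unit quaternion [w, x, y, z].
In Python, from plant import manip, viewer gives the robot as it stands.
- The arm moves only by the tool step_arm, never from a script. Its argument "rows" is a list of rows, each a list of 3 entries, a list of its own where there are three numbers: the shift along the tool's x, y, z in units of 50 mm (1.0 is 50 mm), then the turn about the tool's z in units of 6 degrees (1.0 is 6 degrees), then the finger opening in mm, from 0 to 85.4. A call has 1 to 5 rows; each row shifts and turns the commanded pose from where the row before left it, along the tool's axes as they then stand; what a row does not reach is not made up. A row lasts 1/8 s, in which the tool goes at most 62.5 mm and 10.7 degrees, less where a joint would pass 70% of its speed; a pose out of reach is approached as far as the arm can. A call is refused whole if a number of a shift passes 1 or a number of a turn 1, either way. A call with a gripper value outside its range is refused whole. The fingers move at their own pace and stop on an object; "newtons" is the grip in N (left out, the last holds). Time passes only in rows, so rows that do not move let the fingers close. It gives the time, the measured TCP pose, the force, the opening and the grip force at its end, in the units of the state.
- manip.get_obs(): the state, without advancing time (a new reading comes with each control period).
- viewer.get_image(name): name is "scene" or "top" or "wrist"; returns the picture (384x512x3 uint8, red, green, blue); there is no depth.
- viewer.camera_model(name): a dict with "fx", "fy", "cx", "cy" (pixels), "xyz" and "rotation" of the camera in the world. Camera axes: x right, y down, z forward; pixel columns grow to the right and rows downward; lengths in mm; the calibration is good to about 2 mm. A picture is of the moment at which its call begins: read the wrist's pose just before it. camera_model takes no time and is no camera call; for the wrist camera it gives the pose at the moment of the call.
- manip.job_done(): hands the job in; it is judged then, once.
The state is a dict: "time": time; "qpos": joint angles; "joint_velocities": joint speeds; "joint_torque": joint torques, N m; "eef_pos": TCP position; "eef_rot": TCP orientation; "ft_force": force on the tool from outside, world axes, zero at the start; "torque": the same for the moment, N m; "finger_gap": opening from 0.0 (shut) to 1.0 (fully open); "grip_force": force on a finger pad.
Only numpy, scipy, OpenCV 4.12 (cv2) and the standard library are available. Lean on these libraries where they do the work, as an engineer would, in place of code of your own. Each camera call takes 0.05 s, during which the arm holds its last target. There are 200 camera calls.

## Working session

There is one attempt and no reset: what is moved stays moved. The work goes in short steps, Python scripts to look and compute and a tool call to move; the robot and the scene stay as the last step left them, time stands still between calls to the robot, and variables do not carry over. Pictures are saved under pics/ and viewed, at most 10 in all, crops included, and the job is handed in when it is done.

Besides the shell and the picture viewer there is one more tool, called after "Emit:" as a command line: name --argument value ..., lists and objects as JSON in quotes. step_arm: Moves the arm, as the interface text tells. Its arguments: {"type":"object","properties":{"rows":{"type":"array"},"newtons":{"type":"number"}},"required":["rows"]}

```bash
mkdir -p pics
python3 - <<'E'
from plant import manip, viewer
import cv2,numpy as np
o=manip.get_obs();print(o)
ims=[]
for n in("scene","top","wrist"):
    c=viewer.camera_model(n);print(n,c)
    im=viewer.get_image(n);cv2.imwrite(f"pics/{n}0.png",im[:,:,::-1]);ims.append(im[:,:,::-1])
E
```

```text
{'time': 0.0, 'qpos': array([-1.38178427,  0.57653755,  0.02482804,  1.43791113, -0.01496089,
        1.12902431, -0.0564731 ]), 'joint_velocities': array([-7.73828540e-04, -1.78417182e-03, -5.98004272e-04, -4.20707200e-04,
       -8.30264513e-05, -3.85870478e-04, -2.31647887e-03]), 'joint_torque': array([-8.97752143e-04, -7.65743136e+01,  2.24929556e+00, -2.85960120e+01,
        1.51505572e-02,  1.28760596e-02,  3.77263916e-05]), 'eef_pos': array([181.74584887, 649.59027141, 230.43756579]), 'eef_rot': array([-5.78131130e-05,  1.35938202e-01,  9.90716956e-01, -8.46069455e-04]), 'ft_force': array([0.1238318 , 0.08173276, 0.86936553]), 'torque': array([-0.00969524,  0.03115602, -0.03527119]), 'grip_force': 0.0, 'finger_gap': 1.0015188393893881}
scene {'fx': 370.4105462859075, 'fy': 370.4105462859075, 'cx': 264.9001551979156, 'cy': 196.14566451067972, 'xyz': array([1048.91997628,  501.09382093,  580.98350791]), 'rotation': array([-0.16647157,  0.31920868,  0.83932454, -0.40734181])}
top {'fx': 455.7116639420297, 'fy': 455.7116639420297, 'cx': 256.39581533581264, 'cy': 197.2436481905189, 'xyz': array([ 408.60449607,   45.62330877, 1068.44386364]), 'rotation': array([ 0.07535891, -0.68294836,  0.72241131, -0.0776175 ])}
wrist {'fx': 300.238483521509, 'fy': 300.238483521509, 'cx': 256.50936249808234, 'cy': 191.2467807009108, 'xyz': array([101.10599788, 672.6969213 , 371.77632648]), 'rotation': array([0.13250366, 0.78525656, 0.59657917, 0.09954004])}
```

View pics/top0.png

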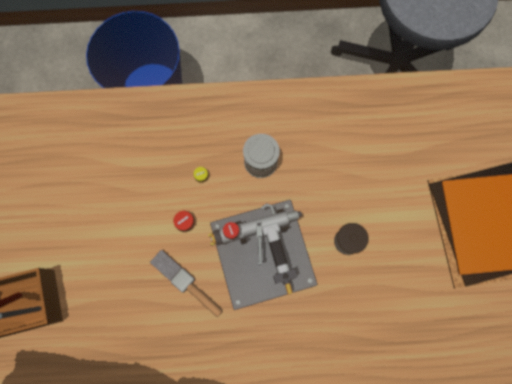

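View pics/scene0.png

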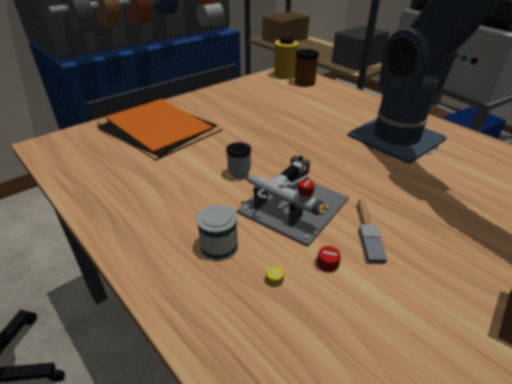

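The top view shows the gun with the red cap at (232,230), nozzle at (214,238), handle to (288,285), trigger at (262,248). A loose red cap sits at (184,220), a yellow one at (201,173), the tin at (262,150), the cup at (351,238) and the brush at (185,280). The scene view shows the gun cap at (306,187) and the loose one at (328,259).

```bash
cat > h.py <<'E'
import numpy as np,cv2
from scipy.spatial.transform import Rotation as R
def rot(q): return R.from_quat(np.r_[q[1:],q[0]])
def ray(c,uv):
    d=rot(c["rotation"]).apply([(uv[0]-c["cx"])/c["fx"],(uv[1]-c["cy"])/c["fy"],1.])
    return np.array(c["xyz"]),d/np.linalg.norm(d)
def onz(c,uv,z):
    p,d=ray(c,uv);return p+d*(z-p[2])/d[2]
def tri(c1,u1,c2,u2):
    p,d=ray(c1,u1);q,e=ray(c2,u2)
    s,t=np.linalg.lstsq(np.c_[d,-e],q-p,rcond=None)[0]
    return (p+s*d+q+t*e)/2,np.linalg.norm(p+s*d-q-t*e)
def proj(c,X):
    v=rot(c["rotation"]).inv().apply(np.array(X)-c["xyz"]);return np.array([c["cx"]+c["fx"]*v[0]/v[2],c["cy"]+c["fy"]*v[1]/v[2]])
def blobs(bgr,lo=(0,130,60),hi=(8,255,255),amin=30):
    h=cv2.cvtColor(bgr,cv2.COLOR_BGR2HSV);m=cv2.inRange(h,lo,hi)
    if lo[0]==0:m|=cv2.inRange(h,(172,lo[1],lo[2]),(180,255,255))
    n,l,s,c=cv2.connectedComponentsWithStats(cv2.morphologyEx(m,cv2.MORPH_CLOSE,np.ones((5,5))))
    return [(c[i].round(1),s[i].tolist()) for i in range(1,n) if s[i][4]>=amin]
E
python3 - <<'E'
from h import *
from plant import viewer
c={n:viewer.camera_model(n) for n in("scene","top")}
for n in c:
    im=cv2.imread(f"pics/{n}0.png"); print(n,blobs(im),"yel",blobs(im,(25,130,80),(35,255,255)))
s,t=c["scene"],c["top"]
T=tri(s,(306,187),t,(232,230));print("cap",T,"loose",tri(s,(328,259),t,(184,220)))
for n,uv,z in[("nozzle",(214,238),75),("barrel back",(299,214),75),("handle end",(289,287),75),("cup",(351,238),91),("tin",(262,150),89),("brush",(205,297),10)]:print(n,onz(t,uv,z).round())
h=cv2.cvtColor(cv2.imread("pics/top0.png"),cv2.COLOR_BGR2HSV)
m=cv2.inRange(h,(0,0,60),(180,60,150));n,l,st,ce=cv2.connectedComponentsWithStats(m)
i=l[285,240];k,_=cv2.findContours((l==i).astype('uint8'),0,2);b=cv2.boxPoints(cv2.minAreaRect(k[0]));print(i,b);print([onz(t,u,12).round() for u in b])
E
```

```text
scene [(array([306.2, 184.1]), [298, 179, 17, 11, 140]), (array([329., 255.]), [317, 246, 24, 21, 353])] yel [(array([286. ,  43.2]), [276, 40, 22, 6, 69]), (array([274.6, 273.5]), [267, 267, 16, 14, 191])]
top [(array([183.4, 220.3]), [174, 211, 20, 20, 321]), (array([230.9, 230. ]), [223, 222, 16, 17, 208]), (array([ 13.3, 296.9]), [4, 293, 16, 9, 47])] yel [(array([200.3, 173.5]), [194, 167, 14, 14, 153])]
cap (array([550.09783817,  93.07357858, 113.48897195]), np.float64(2.63061360450782)) loose (array([594.95883496, 208.45075604,  15.8979671 ]), np.float64(1.3185096666916158))
nozzle [541. 134.  75.]
barrel back [584. -56.  75.]
handle end [427. -22.  75.]
cup [ 523. -162.   91.]
tin [732.  18.  89.]
brush [417. 165.  10.]
27 [[208.85384 219.8739 ]
 [295.24356 195.87677]
 [320.01434 285.05157]
 [233.6246  309.0487 ]]
[array([593., 150.,  12.]), array([639., -57.,  12.]), array([429., -98.,  12.]), array([387., 101.,  12.])]
```

Emit:
step_arm --rows '[[[0, 0, 0], -1, 85], [[0, 0, 0], -1, 85], [[0, 0, 0], -1, 85], [[0, 0, 0], -1, 85], [[0, 0, 0], -0.7, 85]]'

```text
time: 0.78
eef_pos: [181.8, 649.9, 230.9]
eef_rot: [-0.0, -0.111, 0.994, -0.0]
ft_force: [0.0, 1.4, 0.6]
finger_gap: 1.0
grip_force: 0.0
```

Emit:
step_arm --rows '[[[-0.25, -1, 0], 0, 85], [[-0.25, -1, 0], 0, 85], [[-0.25, -1, 0], 0, 85], [[-0.25, -1, 0], 0, 85], [[-0.25, -1, 0], 0, 85]]'

```text
time: 1.4
eef_pos: [297.9, 417.9, 231.2]
eef_rot: [0.0, -0.109, 0.994, -0.0]
ft_force: [1.2, 0.4, -0.6]
finger_gap: 0.998
grip_force: 0.0
```

Emit:
step_arm --rows '[[[-0.25, -1, 0], 0, 85], [[-0.25, -1, 0], 0, 85], [[-0.25, -1, 0], 0, 85], [[-0.25, -1, 0], 0, 85], [[-0.25, -1, 0], 0, 85]]'

```text
time: 2.02
eef_pos: [413.2, 187.6, 231.4]
eef_rot: [0.0, -0.11, 0.994, 0.0]
ft_force: [0.5, 0.0, 0.1]
finger_gap: 0.989
grip_force: 0.0
```

Emit:
step_arm --rows '[[[-0.25, -1, 0], 0, 85], [[-0.25, -1, 0], 0, 85], [[-0.25, -1, 0], 0, 85], [[0, 0, 0], 0, 85]]'

```text
time: 2.52
eef_pos: [483.0, 46.9, 231.2]
eef_rot: [0.0, -0.106, 0.994, -0.001]
ft_force: [0.3, 0.9, -0.5]
finger_gap: 0.995
grip_force: 0.0
```

```bash
cat > look.py <<'E'
import sys,json
from h import *
from plant import manip,viewer
n=sys.argv[1];o=manip.get_obs();c=viewer.camera_model("wrist");im=viewer.get_image("wrist")[:,:,::-1].copy()
cv2.imwrite(f"pics/{n}.png",im)
json.dump({k:np.array(v).tolist() for k,v in c.items()},open(f"pics/{n}.json","w"))
print(o["time"],o["eef_pos"],o["eef_rot"],c["xyz"],rot(c["rotation"]).apply([0,0,1]),blobs(im))
E
python3 look.py w1
```

```text
2.525 [483.02122315  46.87320958 231.16398947] [ 9.25247904e-05 -1.06104692e-01  9.94354624e-01 -8.16947843e-04] [401.07869002  29.48275346 372.41440773] [ 0.31963164  0.06730805 -0.94514826] [(array([290.6, 258.5]), [274, 238, 36, 42, 1037]), (array([355.9, 253. ]), [337, 243, 39, 27, 314])]
```

View pics/w1.png

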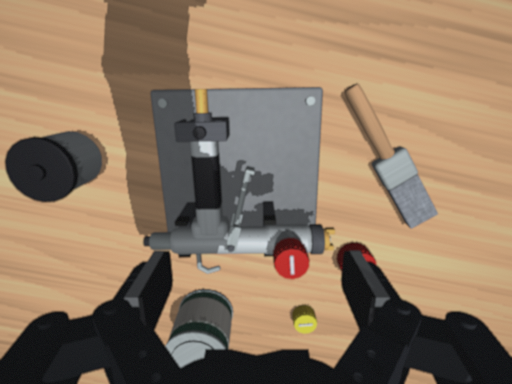

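The gun lies below: cap top at (291,258), handle from (210,215) to (205,90), trigger tip at (249,170), barrel from (147,241) to nozzle (333,237), plate top edge (151,90)–(322,87), loose cap at (356,253).

Run:
```python
from h import *;import json
from plant import viewer
c=json.load(open("pics/w1.json"));im=cv2.imread("pics/w1.png")
g=cv2.cvtColor(im,cv2.COLOR_BGR2GRAY).astype(float)
a=onz(c,(152,90),12);b=onz(c,(322,87),12);print("plate edge",a.round(),b.round(),"yaw",np.arctan2(-(b-a)[0],(b-a)[1]))
hsv=cv2.cvtColor(im,cv2.COLOR_BGR2HSV)
for r in(162,170,178,186,194,202):
    print(r,"black cols",[int(x) for x in np.where(g[r,180:235]<45)[0][[0,-1]]+180], g[r,186:262:2].astype(int).tolist())
# white bar on the cap
m=cv2.inRange(hsv[235:285,270:312],(0,0,130),(180,110,255));k,_=cv2.findContours(m,0,2);k=max(k,key=cv2.contourArea);R_=cv2.minAreaRect(k);print("bar",R_[0][0]+270,R_[0][1]+235,R_)
t=viewer.camera_model("top")
u=(R_[0][0]+270,R_[0][1]+235);print(onz(c,u,126),tri(c,u,t,(231,230)))
for v in (147,241),(325,240):print(onz(c,v,75))
```

```text
plate edge [429. -87.  12.] [385. 101.  12.] yaw 0.2303697483974948
162 black cols [192, 218] [76, 78, 74, 37, 29, 32, 32, 33, 32, 35, 35, 35, 36, 38, 37, 27, 33, 112, 138, 136, 136, 138, 139, 140, 138, 114, 78, 77, 76, 82, 123, 139, 140, 140, 139, 137, 138, 139]
170 black cols [193, 219] [78, 79, 80, 53, 28, 30, 31, 31, 32, 32, 33, 33, 36, 33, 28, 27, 19, 59, 78, 77, 89, 125, 128, 121, 108, 78, 77, 88, 120, 118, 139, 151, 126, 106, 98, 119, 121, 130]
178 black cols [194, 220] [78, 77, 77, 67, 30, 31, 31, 31, 33, 33, 32, 33, 32, 33, 25, 23, 15, 44, 77, 77, 79, 80, 77, 79, 78, 78, 79, 76, 76, 143, 177, 153, 112, 79, 78, 79, 78, 77]
186 black cols [194, 220] [77, 77, 79, 74, 39, 27, 30, 31, 28, 32, 30, 29, 32, 33, 25, 21, 18, 33, 74, 78, 77, 77, 78, 78, 77, 78, 77, 75, 92, 103, 89, 75, 77, 76, 76, 76, 75, 75]
194 black cols [195, 220] [78, 78, 78, 78, 54, 26, 29, 29, 29, 29, 26, 31, 29, 29, 28, 23, 19, 24, 69, 78, 78, 77, 76, 77, 76, 76, 74, 86, 104, 90, 88, 124, 129, 93, 81, 78, 82, 85]
202 black cols [194, 221] [67, 51, 49, 48, 42, 25, 27, 27, 27, 28, 26, 28, 29, 28, 28, 23, 16, 23, 64, 76, 76, 77, 76, 77, 103, 131, 99, 102, 92, 117, 134, 133, 131, 132, 132, 131, 120, 113]
bar 290.49999618530273 259.49999618530273 ((20.499996185302734, 24.499996185302734), (40.99999237060547, 48.99999237060547), -0.0)
[544.08618762  92.74892555 126.        ] (array([550.350852  ,  94.69910044, 115.77725064]), np.float64(1.5030499316962154))
[584.82726591 -55.97926107  75.        ]
[541.43006118 137.07244013  75.        ]
```

Emit:
step_arm --rows '[[[-0.32, -0.9, 0], -0.1, 85], [[0, 0, 0.8], 0, 85], [[0, 0, 0], 0, 85]]'

```text
time: 2.95
eef_pos: [505.2, 11.7, 189.3]
eef_rot: [-0.003, -0.115, 0.993, 0.0]
ft_force: [-0.5, -0.1, 0.6]
finger_gap: 0.992
grip_force: 0.0
```

```bash
python3 look.py w2
```

```text
2.95 [505.20374224  11.73514879 189.34747848] [-2.73808658e-03 -1.15366440e-01  9.93319164e-01  3.54778847e-04] [424.44281181  -7.41722681 331.06447156] [ 0.31276135  0.07483614 -0.94687903] [(array([332.4, 271.6]), [319, 249, 27, 49, 933]), (array([400.9, 272.8]), [377, 252, 45, 46, 1116])]
```

View pics/w2.png

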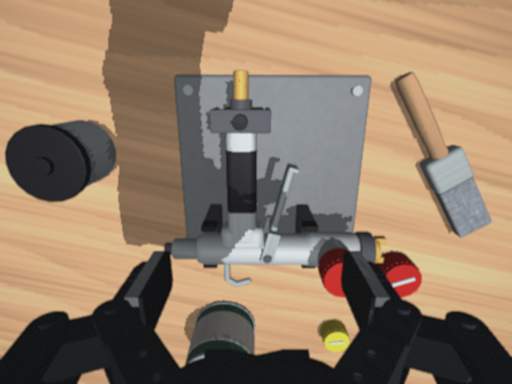

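The handle grip spans columns 227–257 at row 180, the trigger runs from hinge (267,248) to tip (292,166), and the cap is partly hidden behind the right finger at (332,272).

Run:
```python
from h import *;import json
from plant import manip
yaw=.2245
gx=np.array([np.cos(yaw),np.sin(yaw)]);gy=np.array([-np.sin(yaw),np.cos(yaw)])
def G(p):return np.round([p[0]*gx[0]+p[1]*gx[1],p[0]*gy[0]+p[1]*gy[1]],1)
c1=json.load(open("pics/w1.json"));c2=json.load(open("pics/w2.json"))
o=manip.get_obs();print(o["eef_pos"],"tcp G",G(o["eef_pos"]))
for r in((160),(180),(200)):
    print("w2 handle",r,G(onz(c2,(227.5,r),88)),G(onz(c2,(257,r),80)),)
print("w1 handle",G(onz(c1,(194,178),88)),G(onz(c1,(213.5,178),88)),G(onz(c1,(220,178),62)))
print("trig tip front/back",G(onz(c2,(298,167),84)),G(onz(c2,(287,166),84)),"hinge",G(onz(c2,(267,250),90)))
print("barrel ends",G(onz(c2,(167,248),75)),G(onz(c2,(373,247),75)))
print("cap",G(onz(c1,(290.5,259.5),126)), "strap", G(onz(c2,(210,120),88)),G(onz(c2,(270,120),88)))
print(tri(c1,(205,90),c2,(241,71)),tri(c1,(200.5,131),c2,(239,123)))
for x in((152,90),(322,87)):print("plate1",onz(c1,x,12).round(1))
for x in((175,76),(370,76)):print("plate2",onz(c2,x,12).round(1))
g=cv2.cvtColor(cv2.imread("pics/w2.png"),cv2.COLOR_BGR2GRAY)
for r in(175,185,195):print(r,g[r,220:305:2].tolist())
```

```text
[506.16303927  11.93900111 190.85914662] tcp G [ 496.1 -101. ]
w2 handle 160 [ 467.6 -125. ] [ 469.3 -100.6]
w2 handle 180 [ 484.8 -125.4] [ 487.  -100.5]
w2 handle 200 [ 502.9 -125.9] [ 505.6 -100.3]
w1 handle [ 481.4 -123.8] [ 481.6 -104.5] [ 489.3 -101.5]
trig tip front/back [474.1 -65.9] [473.3 -75.3] hinge [550.3 -90.9]
barrel ends [ 557.4 -186.5] [554.9  11.7]
cap [551.1 -30.7] strap [ 435.4 -138.1] [435.1 -90.7]
(array([413.7764076 , -23.04915134,  48.19005037]), np.float64(2.623065769007163)) (array([452.73936029, -15.60840218,  76.8663388 ]), np.float64(1.7350217357316033))
plate1 [429.1 -86.9  12. ]
plate1 [385.  101.2  12. ]
plate2 [430.9 -88.8  12. ]
plate2 [386.3  99.7  12. ]
175 [84, 83, 85, 59, 31, 42, 51, 51, 51, 52, 51, 51, 53, 53, 54, 51, 41, 31, 86, 147, 145, 145, 133, 84, 82, 83, 130, 143, 143, 143, 144, 138, 78, 102, 183, 193, 160, 139, 144, 144, 144, 144, 144]
185 [81, 83, 83, 65, 29, 37, 45, 49, 49, 49, 49, 48, 50, 50, 50, 47, 39, 32, 51, 82, 83, 82, 82, 83, 83, 82, 83, 83, 82, 83, 73, 66, 147, 195, 180, 138, 140, 142, 141, 142, 142, 142, 140]
195 [82, 82, 83, 74, 27, 27, 33, 31, 34, 35, 35, 34, 32, 30, 32, 30, 27, 19, 49, 84, 82, 84, 82, 81, 82, 81, 82, 81, 80, 64, 75, 114, 112, 136, 137, 142, 143, 144, 144, 143, 143, 142, 140]
```

Emit:
step_arm --rows '[[[0, -0.1, 0.2], 0, 85], [[0, 0, 0.8], 0, 85], [[0, 0, 0], 0, 85], [[0, 0, 0], 0, 85]]'

```text
time: 3.5
eef_pos: [509.0, 5.9, 142.5]
eef_rot: [0.001, -0.115, 0.993, -0.0]
ft_force: [0.3, 0.7, 0.2]
finger_gap: 0.994
grip_force: 0.0
```

Emit:
step_arm --rows '[[[0.04, 0, 0.6], 0, 85], [[0, 0, 0.6], 0, 85], [[0, 0, 0.5], 0, 85], [[0, 0, 0], 0, 85], [[0, 0, 0], 0, 85]]'

```text
time: 4.12
eef_pos: [507.5, 5.3, 57.8]
eef_rot: [0.001, -0.115, 0.993, -0.0]
ft_force: [-0.2, -0.0, 0.1]
finger_gap: 0.999
grip_force: 0.0
```

Emit:
step_arm --rows '[[[0, 0, 0], 0, 52], [[0, 0, 0], 0, 48], [[0, 0, 0], 0, 46], [[0, 0, 0], 0, 46]]' --newtons 30

```text
time: 4.62
eef_pos: [506.8, 6.3, 56.8]
eef_rot: [0.0, -0.115, 0.993, 0.001]
ft_force: [-1.0, 5.6, 4.1]
finger_gap: 0.542
grip_force: 2.7
```

Emit:
step_arm --rows '[[[0, 0, 0], 0, 36], [[0, 0, 0], 0, 36], [[0, 0, 0], 0, 36]]' --newtons 30

```text
time: 5.0
eef_pos: [507.1, 5.0, 57.2]
eef_rot: [0.001, -0.115, 0.993, -0.0]
ft_force: [-1.3, 0.4, 8.9]
finger_gap: 0.439
grip_force: 34.8
```

Emit:
step_arm --rows '[[[0, 0, 0], 0, 36], [[0, 0, 0], 0, 36], [[0, 0, 0], 0, 36], [[0, 0, 0], 0, 36]]'

```text
time: 5.5
eef_pos: [507.1, 5.0, 57.2]
eef_rot: [0.001, -0.115, 0.993, -0.0]
ft_force: [-0.5, 0.5, 9.5]
finger_gap: 0.441
grip_force: 34.8
```

Emit:
step_arm --rows '[[[0, 0, 0], 0, 60], [[0, 0, 0], 0, 85], [[0, 0, 0], 0, 85], [[0, 0, 0], 0, 85], [[0, 0, 0], 0, 85]]'

```text
time: 6.12
eef_pos: [506.5, 4.9, 56.3]
eef_rot: [-0.0, -0.114, 0.993, -0.0]
ft_force: [1.2, 0.8, -0.6]
finger_gap: 0.997
grip_force: 0.0
```

Emit:
step_arm --rows '[[[0, 0, -1], 0, 85], [[0, 0, -1], 0, 85], [[0, 0, -1], 0, 85], [[0.3, 0.8, 0], 0, 85], [[0.3, 0.8, 0], 0, 85]]'

```text
time: 6.75
eef_pos: [458.8, 76.7, 207.0]
eef_rot: [0.001, -0.114, 0.993, 0.0]
ft_force: [-0.8, 0.7, -0.2]
finger_gap: 0.997
grip_force: 0.0
```

Emit:
step_arm --rows '[[[0, 0, 0], 0, 85], [[0, 0, 0], 0, 85]]'

```text
time: 7.0
eef_pos: [459.4, 75.8, 206.4]
eef_rot: [0.0, -0.115, 0.993, -0.0]
ft_force: [-0.0, 0.7, -0.1]
finger_gap: 0.996
grip_force: 0.0
```

```bash
python3 look.py w3
```

```text
7.0 [459.39855437  75.75745483 206.40779546] [ 1.92444281e-04 -1.14669855e-01  9.93403612e-01 -2.27224956e-04] [377.74579931  56.78690471 347.63449148] [ 0.31845933  0.07392551 -0.94504956] [(array([329.5, 285.5]), [313, 264, 35, 43, 1065]), (array([254.4, 288.4]), [236, 267, 38, 45, 1259])]
```

Emit:
step_arm --rows '[[[-0.7, 0, 0], 0, 85], [[-0.7, 0, 0], 0, 85], [[0, 0, 0], 0, 85], [[0, 0, 0], 0, 85]]'

```text
time: 7.55
eef_pos: [526.8, 91.0, 205.8]
eef_rot: [-0.001, -0.114, 0.993, -0.0]
ft_force: [-0.8, 0.0, -0.0]
finger_gap: 0.999
grip_force: 0.0
```

```bash
python3 look.py w4; python3 -c "
import cv2;cv2.imwrite('pics/w34.png',cv2.hconcat([cv2.imread('pics/w3.png')[:,56:456],cv2.imread('pics/w4.png')[:,56:456]]))"
```

```text
7.55 [526.83869412  91.0301619  205.77737855] [-7.15355888e-04 -1.13884558e-01  9.93493683e-01 -3.10607672e-04] [445.4073101   72.24393086 347.14707952] [ 0.31688154  0.07309629 -0.94564424] [(array([254.7, 222.2]), [234, 200, 42, 45, 1257]), (array([337.2, 237.2]), [317, 217, 43, 43, 1253])]
```

View pics/w34.png

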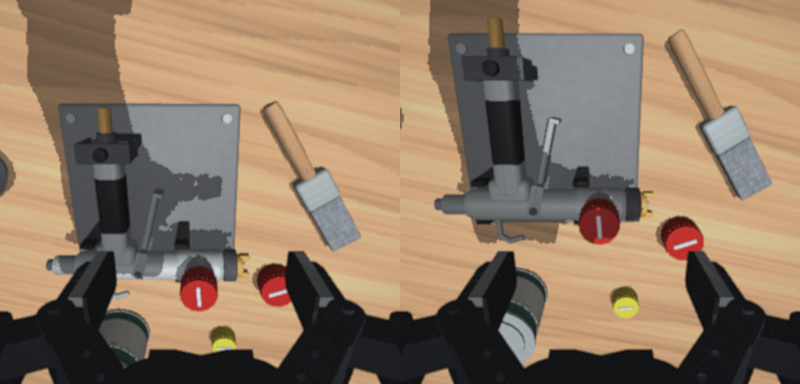

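Both views show the gun cap between the fingers (white bar near (254,297) and (255,227) in full-frame pixels), and the trigger back at rest.

Run:
```python
from h import *;import json
P=[]
for n,(x,y,w,h) in(("w3",(236,267,38,45)),("w4",(234,200,42,45))):
    im=cv2.imread(f"pics/{n}.png");v=cv2.cvtColor(im,cv2.COLOR_BGR2HSV)[y:y+h,x:x+w]
    m=cv2.inRange(v,(0,0,90),(180,130,255));k,_,s,ce=cv2.connectedComponentsWithStats(m)
    cand=[(s[i,4],ce[i]+[x,y]) for i in range(1,k) if s[i,0]>3 and s[i,0]+s[i,2]<w-3 and s[i,4]>10]
    print(n,[(int(a),b.round(1)) for a,b in cand]);P.append(max(cand,key=lambda t:t[0])[1])
c3,c4=[json.load(open(f"pics/{n}.json")) for n in("w3","w4")]
print(tri(c3,P[0],c4,P[1]),onz(c3,P[0],126),onz(c4,P[1],126))
```

```text
w3 [(105, array([254.3, 296.8]))]
w4 [(134, array([254.8, 226.7]))]
(array([549.26375728,  94.85337987, 126.36198243]), np.float64(0.024840055008588456)) [549.54715771  94.90353471 126.        ] [549.43123819  94.90257131 126.        ]
```

Emit:
step_arm --rows '[[[-0.46, -0.03, 0], 0, 85], [[0, 0, 0.7], 0, 85], [[0, 0, 0.7], 0, 85], [[0, 0, 0], 0, 85], [[0, 0, 0], 0, 85]]'

```text
time: 8.22
eef_pos: [550.3, 95.8, 137.5]
eef_rot: [0.001, -0.114, 0.993, 0.0]
ft_force: [0.5, -0.3, 0.5]
finger_gap: 0.993
grip_force: 0.0
```

```bash
python3 -c "
from plant import manip
o=manip.get_obs();print(o['qpos'],o['eef_pos'],o['ft_force'],o['torque'])"
```

```text
[-0.29725955  0.50757162  0.06088566  1.86999887 -0.04256392  0.76419881
  1.5868861 ] [550.31088549  95.7788067  137.53754036] [ 0.52325625 -0.31443234  0.53611534] [-0.01058692 -0.03800449 -0.05260341]
```

Emit:
step_arm --rows '[[[0, 0, 0], 1, 85], [[0, 0, 0], 1, 85], [[0, 0, 0], 1, 85], [[0, 0, 0], 1, 85], [[0, 0, 0], 1, 85]]'

```text
time: 8.85
eef_pos: [550.8, 96.2, 138.3]
eef_rot: [0.001, 0.148, 0.989, 0.001]
ft_force: [-0.6, 0.8, -0.8]
finger_gap: 0.993
grip_force: 0.0
```

Emit:
step_arm --rows '[[[0, 0, 0.4], 1, 85], [[0, 0, 0.35], 0, 85], [[0, 0, 0], 0, 85], [[0, 0, 0], 0, 85]]'

```text
time: 9.35
eef_pos: [550.8, 96.1, 100.3]
eef_rot: [0.001, 0.198, 0.98, 0.001]
ft_force: [-0.1, -0.5, -0.8]
finger_gap: 0.997
grip_force: 0.0
```

Emit:
step_arm --rows '[[[0, 0, 0], 0, 40], [[0, 0, 0], 0, 30], [[0, 0, 0], 0, 30], [[0, 0, 0], 0, 30], [[0, 0, 0], 0, 30]]' --newtons 50

```text
time: 9.98
eef_pos: [550.0, 95.6, 99.4]
eef_rot: [0.0, 0.198, 0.98, -0.0]
ft_force: [-2.1, -0.7, 6.3]
finger_gap: 0.387
grip_force: 49.1
```

```bash
python3 -c "
from plant import manip
o=manip.get_obs();print(o['qpos'],o['eef_pos'],o['ft_force'],o['torque'])"
```

```text
[-0.40440182  0.57077381  0.22537631  1.91126145 -0.19277514  0.68019131
  1.10867585] [549.95460665  95.55429777  99.37055723] [-2.12162285 -0.65370652  6.28423477] [-0.36921824  0.49860088 -0.00915634]
```

Emit:
step_arm --rows '[[[0, 0, 0], -1, 30], [[0, 0, 0], -1, 30], [[0, 0, 0], 0, 30]]'

```text
time: 10.35
eef_pos: [550.2, 94.8, 99.3]
eef_rot: [0.0, 0.095, 0.995, -0.0]
ft_force: [-1.7, -3.1, 6.6]
finger_gap: 0.383
grip_force: 51.7
```

```bash
cat > t.py <<'E'
from plant import manip
from h import *
o=manip.get_obs();y=rot(o['eef_rot']).apply([0,1,0]);print(o['time'],o['qpos'][6],"yaw",np.degrees(np.arctan2(y[1],y[0])),o['eef_pos'],o['ft_force'],o['torque'],o['finger_gap'],o['grip_force'])
E
python3 t.py
```

```text
10.35 1.2637654649222483 yaw 79.06237470758762 [550.18752423  94.83987881  99.32797402] [-1.6771349  -3.07971547  6.57127719] [-0.82129298  0.27842598 -0.52440058] 0.3826377162346612 51.6908741556108
```

Emit:
step_arm --rows '[[[0, 0, 0], -1, 30], [[0, 0, 0], 0, 30]]'

```text
time: 10.6
eef_pos: [551.6, 94.8, 99.3]
eef_rot: [0.001, 0.043, 0.999, -0.0]
ft_force: [3.7, -4.0, 0.8]
finger_gap: 0.387
grip_force: 52.0
```

```bash
python3 t.py
```

```text
10.6 1.341296332695852 yaw 85.01425011474007 [551.60759521  94.79944726  99.28291322] [ 3.66183839 -4.00878391  0.7842947 ] [-0.80030984 -0.86838657 -0.62439697] 0.3871209157738628 51.98771517723799
```

Emit:
step_arm --rows '[[[0, 0, 0], 1, 30], [[0, 0, 0], 1, 30], [[0, 0, 0], 0, 30]]'

```text
time: 10.98
eef_pos: [551.2, 95.0, 99.3]
eef_rot: [0.001, 0.148, 0.989, -0.0]
ft_force: [2.9, -4.5, 3.2]
finger_gap: 0.384
grip_force: 52.3
```

```bash
python3 t.py
```

```text
10.975 1.1848124978452859 yaw 73.0178871359549 [551.16320979  95.03081624  99.26805483] [ 2.87938941 -4.46717796  3.24508661] [-1.0647031  -0.60849677  0.02564681] 0.38434715139015124 52.32219748198986
```

Emit:
step_arm --rows '[[[0, 0, 0], 1, 30], [[0, 0, 0], 1, 30], [[0, 0, 0], 0, 30]]'

```text
time: 11.35
eef_pos: [551.1, 94.7, 99.3]
eef_rot: [0.001, 0.25, 0.968, -0.0]
ft_force: [1.1, -5.5, 4.3]
finger_gap: 0.384
grip_force: 52.4
```

```bash
python3 t.py
```

```text
11.35 1.0299879874650306 yaw 61.041399422901684 [551.05111834  94.70182479  99.30873209] [ 1.14560679 -5.50682193  4.33028547] [-1.20181844 -0.53875977  0.02230677] 0.3843706505270757 52.39126665517688
```

Emit:
step_arm --rows '[[[0, 0, 0], 1, 30], [[0, 0, 0], 1, 30], [[0, 0, 0], 0, 30]]'

```text
time: 11.72
eef_pos: [551.0, 94.3, 99.3]
eef_rot: [0.001, 0.35, 0.937, -0.0]
ft_force: [2.0, -5.9, 4.5]
finger_gap: 0.385
grip_force: 52.4
```

```bash
python3 t.py
```

```text
11.725 0.8751062876489661 yaw 49.024403775184574 [550.9938958   94.33694495  99.28191954] [ 2.00485939 -5.93131451  4.53289386] [-1.43213022 -0.42675735  0.01199448] 0.3850466660044126 52.40742204710841
```

Emit:
step_arm --rows '[[[0, 0, 0], 1, 30], [[0, 0, 0], 1, 30], [[0, 0, 0], 1, 30], [[0, 0, 0], 1, 30], [[0, 0, 0], 1, 30]]'

```text
time: 12.35
eef_pos: [550.6, 93.7, 99.3]
eef_rot: [0.001, 0.581, 0.814, -0.001]
ft_force: [0.4, -8.3, 3.9]
finger_gap: 0.387
grip_force: 52.5
```

Emit:
step_arm --rows '[[[0, 0, 0], 0.3, 30], [[0, 0, 0], 0, 30]]'

```text
time: 12.6
eef_pos: [550.5, 93.7, 99.3]
eef_rot: [0.001, 0.593, 0.805, -0.001]
ft_force: [-0.4, -8.5, 5.3]
finger_gap: 0.388
grip_force: 52.5
```

```bash
python3 t.py
```

```text
12.6 0.4664714533995958 yaw 17.261236634434248 [550.51780695  93.67227827  99.26255412] [-0.39516977 -8.45565235  5.30252366] [-1.7878196  -0.06596082  0.00725498] 0.388172549535671 52.527952026575804
```

Emit:
step_arm --rows '[[[0, 0, -0.05], 0, 30], [[0, 0, -0.05], 0, 30], [[0, 0, 0], 0, 30]]'

```text
time: 12.98
eef_pos: [549.8, 93.8, 103.7]
eef_rot: [0.001, 0.593, 0.805, -0.001]
ft_force: [-0.1, -8.0, 1.3]
finger_gap: 0.387
grip_force: 52.0
```

```bash
python3 t.py
```

```text
12.975 0.462379514049443 yaw 17.29511805770676 [549.77264681  93.77999351 103.65546647] [-0.14784266 -7.96488351  1.29811673] [-1.82480761 -0.04655873  0.01650578] 0.3872995179128967 51.969255823642015
```

Emit:
step_arm --rows '[[[0, 0, -0.08], 0, 30], [[0, 0, -0.08], 0, 30], [[0, 0, 0], 0, 30]]'

```text
time: 13.35
eef_pos: [549.9, 93.9, 111.9]
eef_rot: [0.001, 0.593, 0.805, -0.001]
ft_force: [-0.3, -7.5, 1.7]
finger_gap: 0.385
grip_force: 52.1
```

```bash
python3 t.py
```

```text
13.35 0.45535267105098653 yaw 17.304753896961373 [549.85185358  93.90768208 111.85475876] [-0.34070491 -7.51875601  1.73066224] [-1.71529945  0.040252    0.00355725] 0.3848719486343449 52.0766943320632
```

Emit:
step_arm --rows '[[[0, 0, -0.2], 0, 30], [[0, 0, -0.35], 0, 30], [[0, 0, -0.5], 0, 30], [[0, 0, -0.4], 0, 30], [[0, 0, -0.2], 0, 30]]'

```text
time: 13.98
eef_pos: [550.0, 96.6, 195.2]
eef_rot: [0.0, 0.592, 0.806, 0.001]
ft_force: [-0.3, 0.2, -0.1]
finger_gap: 0.386
grip_force: 51.9
```

Emit:
step_arm --rows '[[[0, 0, 0], 0, 30], [[0, 0, 0], 0, 30], [[0, 0, 0], 0, 30]]'

```text
time: 14.35
eef_pos: [549.6, 96.0, 193.5]
eef_rot: [-0.0, 0.592, 0.806, -0.001]
ft_force: [-0.3, -0.1, -0.8]
finger_gap: 0.383
grip_force: 51.9
```

```bash
python3 t.py; python3 look.py w5; python3 -c "
from plant import viewer
import cv2
a=viewer.get_image('scene')[:,:,::-1];b=viewer.get_image('top')[:,:,::-1]
cv2.imwrite('pics/s5.png',a);cv2.imwrite('pics/t5.png',b)
f=lambda i:cv2.resize(i,(400,300))
cv2.imwrite('pics/c5.png',cv2.vconcat([cv2.hconcat([f(a),f(b)]),cv2.hconcat([f(cv2.imread('pics/w5.png')),f(a[110:290,220:460].copy())])]))"
```

```text
14.35 0.38608473737904125 yaw 17.376706394176665 [549.55515613  96.04025212 193.53984667] [-0.32027055 -0.08124222 -0.76182778] [ 0.00373867 -0.01908032 -0.00691989] 0.3827665712876626 51.89643803983927
14.35 [549.55515613  96.04025212 193.53984667] [-4.23332685e-04  5.92176861e-01  8.05807725e-01 -5.44276997e-04] [525.02618196 176.59412154 334.80376608] [ 0.09690652 -0.31209953 -0.94509418] [(array([333.2,  75.9]), [307, 50, 53, 53, 1938]), (array([256.3, 265.7]), [220, 225, 74, 83, 4535])]
```

View pics/c5.png

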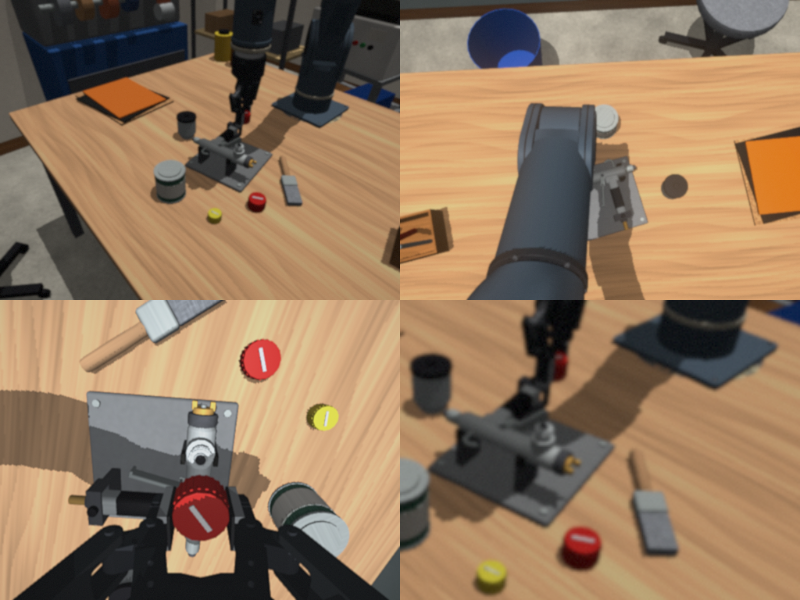

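The wrist view shows the cap held between the pads at about (256,266). The bare inlet neck is below it, and the cup, tin, brush and other caps have not moved. The cap is about 95 mm up and within about 2 mm of straight above its seat.

```bash
python3 -c "
from plant import manip
print(manip.job_done())"
```

```text
the job is handed in; nothing more can be done
None
```

The job is handed in: I squeezed the trigger fully, held it just over half a second and saw it spring back; the cap came off clockwise and is held still about 95 mm straight above its seat, with nothing else moved.

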